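# Zero the bench comparator on the master, then gauge the end cap

## Task

Zero the dial comparator on the master disc that sits in it: turn the knurled bezel until the dial's zero mark stands at the pointer's tip, within one division, and let go. Then take the master out and lay it flat in the recess of the white foam tray, and put the aluminium end cap in its place in the comparator, spigot down, fully down on the platen and held against the V-jaw by the sprung spindle. Leave the bezel as you zeroed it, so that the dial shows the cap's deviation, and leave the lens cell, the tweezers and the tape where they lie.

Things in the scene. Friction and masses are not known exactly. Their poses are not given: they have to be found in the camera images.
- gauge: the dial comparator: grey base 100 x 204 x 14 mm, long side along y of this frame, origin under it. Along +y: dark V-jaw, platen with the part, sprung spindle, stem clamp, dial lying face up. Jaw and spindle leave the part free on its +x and -x sides, so it is gripped across x.
- bezel_c (a point): centre, half-way up, of the knurled bezel: a dark steel ring, 58 mm diameter, 14 mm high, lying flat round the white dial, top 72 mm above the worktop. It turns about its upright axis (friction 0.08 N m) and stays as left. Free space all round to 22 mm below its top. x of this frame points to the zero mark and turns with it.
- zero_mark (a point): inner part of the zero mark, 19 mm from the dial's centre: a bold black wedge at the edge of the white dial, with a white lug on the rim beside it. Dial plate and mark turn with the bezel. The dial has 50 divisions of 7.2 degrees (0.126 rad, 2.4 mm at this radius).
- pointer_tip (a point): point near the tip of the dial's black pointer, 19 mm from the dial's centre, just above the mark's path. The thin long end is the tip, the thick short end the tail; x of its frame points to the tip. The pointer is geared to the spindle: one turn for 10 mm, clockwise from above as the spindle is pushed in. The bezel does not move it.
- bezel (a joint): angle of the bezel, rad, growing clockwise seen from above
- spindle (a joint): sprung spindle, m, growing as it is pushed in (towards the dial); 0 to -0.001 with the master seated, -0.0025 with nothing in the comparator. It pushes with about 2.2 N. Its nose is a blunt cone, 22 mm diameter, 5 mm deep, centred 16 mm above the platen, whose slope lets a part lowered from above push it aside.
- seat (a point): where the centre (half-way up) of a part comes when seated, 97 mm from the dial's centre, 12 mm above the platen's top, which is 36 x 36 mm, 26 mm above the worktop, 12 above the base. Axes as the comparator's: V-jaw on the -y side, spindle on +y, z up. A part going in presses the spindle back 1.5 to 3 mm; lower it about 2 mm off, towards the spindle, which then pushes it into the V.
- master_c (a point): centre, half-way up, of the master: a plain bright steel disc, 50 mm diameter, 24 mm high, with a small hole in the middle of its top, about 0.3 kg; it starts in the comparator. z is its axis.
- cap_c (a point): centre, half-way up, of the aluminium end cap, 24 mm high, 80 g: spigot 40 mm diameter, 8 mm high below; flange 50.3 mm, 16 mm high above, lower edge chamfered, shallow dish and two blind holes on top. It starts spigot down on the worktop in front of the comparator, at its right or left (the black lens cell is then in the other place). z up. In the comparator it reads about 2 divisions clockwise.
- tray_in (a point): centre of the floor of the recess in the white foam tray (100 x 144 x 56 mm, fixed) that stands at the left. The recess is 72 mm along x of this frame, 116 mm along y, 16 mm deep; its floor is 40 mm above the worktop.
- lens_cell: bystander: a black lens cell, a stepped ring with a glass, 50 mm diameter, 21 mm high, origin in the middle of its underside
- tweezers: bystander: steel tweezers, 131 x 8 x 10 mm, lying at the front edge, origin in the middle of the underside
- tape_roll: bystander: a roll of tape, 52 mm diameter, 19 mm high, behind the comparator, origin in the middle of its underside
Things that resemble listed ones, but are neither listed nor needed, are in the scene too. What is shaped like the part that bears master_c but pink is not meant.

How it is judged:
By the outcome, as a careful person would: the job done as asked, in the order asked, and still so for the second after the job is handed in, with the robot touching nothing.
It also fails if it takes over 61 s, if anything falls off the work surface, if the arm or the gripper's body presses on something with over 40 N, if the wrist force passes 120 N, or if a joint passes its speed limit or range.

## Robot

A 6-joint arm with a two-finger parallel gripper is mounted at the origin on a cart in front of the work surface, level with it; the furniture and walls round the work are solid. World frame = base frame: x ahead of the robot, y to its left, z up, the work surface at z = 0. Lengths are in m, angles in rad, forces in N, time in s.
With the tool pointing down it reaches from about 0.375 to 0.75 m from the base axis. Payload 9 kg.
Tool frame: the origin (TCP) lies at the very end of the fingers, on their centre line; the grasp point (between the pads) lies 19 mm behind it; z points along the fingers, y is the line along which they close (so a half turn about z gives the same grasp; the last joint's range is limited). The gripper opens to 85 mm and grips with 20 to 120 N. Pads are 22 mm wide; open, the fingers measure 114 mm over their backs; the gripper's body (76 mm by 85 mm) begins 54 mm behind the grasp point. The pads swing forward as they close: fully open they stand 13 mm farther back than shut.
Start: joints at [-1.404, 0.104, 0.097, 1.564, 0, 1.353], TCP at [0.225, -0.556, 0.231] pointing down, gripper open.
Joint ranges: [-2.99, 2.99], [-0.84, 1.86], [-1.1, 1.16], [-1.84, 2.11], [-1.51, 1.56], [-3.14, 3.14]. Speed limits (rad/s): [2.22, 2.22, 2.57, 3.14, 3.14, 3.14].

## Interface

Orientations are given as a rotation vector (axis times angle).
In Python, from rig import arm gives the robot as it stands. The module is installed in compiled form; this text tells all that it offers.
- The arm moves only by the shell command python3 -m crank 'ROWS'. ROWS is JSON, a list that holds one entry, the list of rows, each a list of 5 numbers: the finger opening in cm, from 0 to 8.54, then the shift along the tool's x, y, z in cm, then the turn about the tool's z in degrees. In form: [[[gripper, dx, dy, dz, roll], ...]]. A call has 1 to 10 rows; each row is the pose to reach, as a shift and turn from the pose commanded when the call began, along the tool's axes at that moment; what a row does not reach only later rows make up. A row lasts 1/12 s, in which the tool goes at most 41.7 mm and 7.16 degrees, less where a joint would pass 70% of its speed; a pose out of reach is approached as far as the arm can. A call with a gripper value outside its range is refused whole. The fingers move at their own pace and stop on an object; the grip force is fixed at half the most. Time passes only in rows, so rows that repeat a pose let the fingers close. It gives the time, the measured TCP pose, the force, the opening and the grip force at its end, in the units of the state.
- arm.observe(): the state, without advancing time (a new reading comes with each control period).
- arm.camera(name): name is "scene" or "side" or "wrist"; returns a dict with "image" (480x640x3 uint8, blue, green, red), "fx", "fy", "cx", "cy" (pixels), "camera_from_world" (4x4, takes a point from world to camera coordinates). Camera axes: x right, y up, looking along -z (the intrinsics and any distortion apply to the point x, -y, -z); pixel columns grow to the right and rows downward; lengths in m; the calibration is good to about 2 mm. A picture is of the moment at which its call begins. There is no depth.
- arm.finish_job(): hands the job in; it is judged then, once.
The state is a dict: "time": time; "qpos": joint angles; "qvel": joint speeds; "joint_efforts": joint torques, N m; "position": TCP position; "tcp_rot": TCP orientation; "contact_force": force on the tool from outside, world axes, zero at the start; "moment": the same for the moment, N m; "grip_width": opening from 0.0 (shut) to 1.0 (fully open); "gripper_force": force on a finger pad.
Only numpy, scipy, OpenCV 4.12 (cv2) and the standard library are available. Lean on these libraries where they do the work, as an engineer would, in place of code of your own. Each camera call takes 0.05 s, during which the arm holds its last target. There are 200 camera calls.

## Working session

There is one attempt and no reset: what is moved stays moved. The work goes in short steps, Python scripts to look and compute and a shell command to move; the robot and the scene stay as the last step left them, time stands still between calls to the robot, and variables do not carry over. Pictures are saved under pics/ and viewed, at most 10 in all, crops included, and the job is handed in when it is done.

```bash
mkdir -p pics
cat > h.py <<'E'
import numpy as np, cv2, json
from rig import arm
from scipy.spatial.transform import Rotation as R
def proj(c,P):
    P=np.atleast_2d(P); q=(c["camera_from_world"]@np.c_[P,np.ones(len(P))].T).T
    return np.c_[c["cx"]+c["fx"]*q[:,0]/-q[:,2], c["cy"]+c["fy"]*(-q[:,1])/-q[:,2]]
def ray(c,u,v,z):
    M=np.linalg.inv(c["camera_from_world"]); d=M[:3,:3]@np.array([(u-c["cx"])/c["fx"],-(v-c["cy"])/c["fy"],-1])
    o=M[:3,3]; return o+d*(z-o[2])/d[2]
def goto(P,roll=0):
    "cm shift in tool axes to world TCP target P"
    s=arm.observe(); return R.from_rotvec(s["tcp_rot"]).inv().apply(np.array(P)-s["position"])*100
E
python3 - <<'E'
from h import *
s=arm.observe(); print(s)
ims=[]
for n in("scene","side"):
    c=arm.camera(n); print(n,[c[k] for k in c if k!="image"]); cv2.imwrite(f"pics/{n}0.png",c["image"])
print(R.from_rotvec(s["tcp_rot"]).as_matrix().round(3))
E
```

```text
{'time': 0.0, 'qpos': array([-1.40365518e+00,  1.04702740e-01,  9.64652540e-02,  1.56386252e+00,
        4.38957214e-05,  1.35309465e+00]), 'qvel': array([ 2.87197137e-05, -1.61284879e-04,  3.30290704e-04, -1.03144517e-03,
       -2.00342208e-03,  9.89732527e-04]), 'joint_efforts': array([ 4.98886402e-04, -5.56918037e+01,  5.03665102e+01,  1.64615060e-02,
       -1.15571916e-04,  1.81803244e-05]), 'position': array([ 0.22521488, -0.55578763,  0.23051808]), 'tcp_rot': array([-3.08233347e+00, -6.00537094e-01, -1.20642783e-04]), 'contact_force': array([ 0.1639108 , -0.44727009, -0.17516792]), 'moment': array([0.02099342, 0.00475079, 0.03693591]), 'gripper_force': 0.0, 'grip_width': 0.9975848456694885}
scene [434.01570505506294, 434.01570505506294, 328.4944067901905, 234.5236549637726, array([[ 0.99811294,  0.06110289, -0.00608266, -0.57205247],
       [-0.02953054,  0.56449763,  0.82490628, -0.04518125],
       [ 0.0538378 , -0.82317001,  0.56523679, -1.18936605],
       [ 0.        ,  0.        ,  0.        ,  1.        ]])]
side [547.1513174741863, 547.1513174741863, 316.3100033301641, 248.38108608966402, array([[ 0.04517879,  0.9989421 , -0.00857697, -0.05223049],
       [-0.75412126,  0.0397348 ,  0.65553206,  0.39431283],
       [ 0.65517937, -0.02314807,  0.75511864, -1.79484832],
       [ 0.        ,  0.        ,  0.        ,  1.        ]])]
[[ 0.927  0.375 -0.   ]
 [ 0.375 -0.927  0.001]
 [ 0.    -0.001 -1.   ]]
```

View pics/scene0.png

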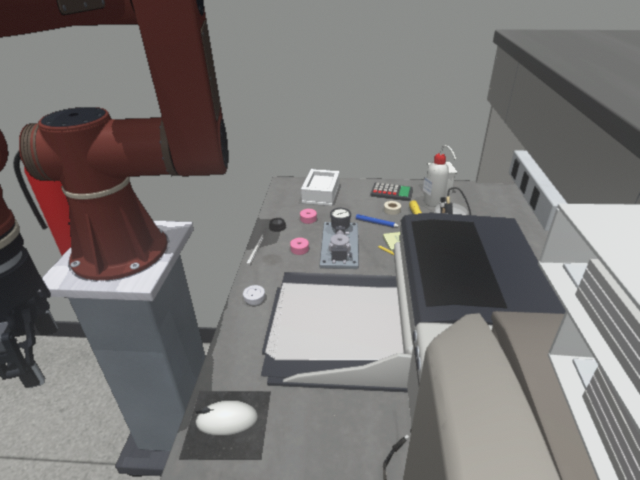

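View pics/side0.png

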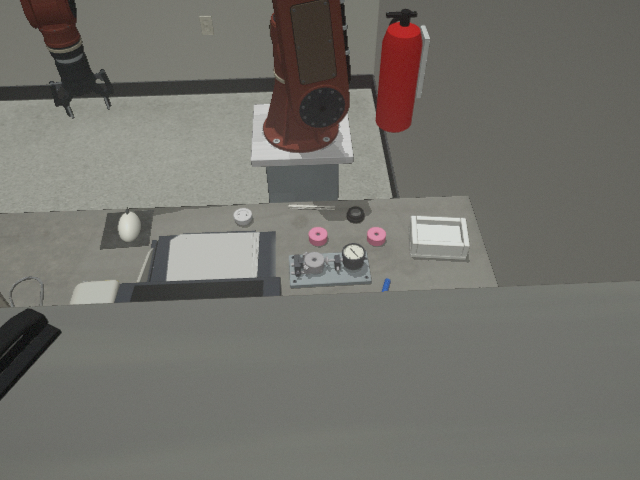

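Scene: the cap (light aluminium, holes on top) is at scene (254,295)/side (243,216), the lens cell (black) at (277,225)/(355,214), and the master is in the comparator at (340,240)/(314,262). The dial is at (341,215)/(353,255), the tray at (321,186)/(439,237), and two pink decoys at (308,216) and (299,246). I'll measure these and move the wrist camera over the comparator.

Run:
```python
from h import *
cs={n:arm.camera(n) for n in("scene","side")}
for n,l in dict(scene=dict(cap=(254,293,.024),master=(340,239,.05),dial=(341,214,.071),tray=(321,186,.04),lens=(277,222,.021)),side=dict(cap=(243,213,.024),master=(314,259,.05),dial=(353,253,.071),tray=(439,236,.04),lens=(355,212,.021))).items():
    for k,(u,v,z) in l.items(): print(n,k,ray(cs[n],u,v,z).round(3))
c=arm.camera("wrist"); s=arm.observe(); print(c["fx"],c["cx"],c["cy"])
M=np.linalg.inv(c["camera_from_world"]); T=R.from_rotvec(s["tcp_rot"]).as_matrix()
print("cam in tool",(T.T@(M[:3,3]-s["position"])).round(4),"\n",(T.T@M[:3,:3]).round(3))
big=np.hstack([cv2.resize(cs["scene"]["image"][170:310,240:415],None,fx=3,fy=3,interpolation=2)[:, :400*2][:420],])
cv2.imwrite("pics/crop1.png",big)
```

```text
scene cap [ 0.41  -0.175  0.024]
scene master [0.603 0.018 0.05 ]
scene dial [0.602 0.109 0.071]
scene tray [0.529 0.328 0.04 ]
scene lens [0.414 0.136 0.021]
side cap [ 0.406 -0.168  0.024]
side master [0.602 0.02  0.05 ]
side dial [0.606 0.116 0.071]
side tray [0.533 0.348 0.04 ]
side lens [0.415 0.141 0.021]
383.35160224914824 320.8894295871665 238.37149615035614
cam in tool [ 0.0815 -0.0002 -0.1425] 
 [[ 0.001  0.95   0.313]
 [ 1.    -0.001 -0.   ]
 [ 0.     0.313 -0.95 ]]
```

```bash
python3 -c "
from h import *
print(goto([.604,.06,.26]))"
```

```text
[ 58.23294269 -42.87858107  -2.87606914]
```

View pics/crop1.png

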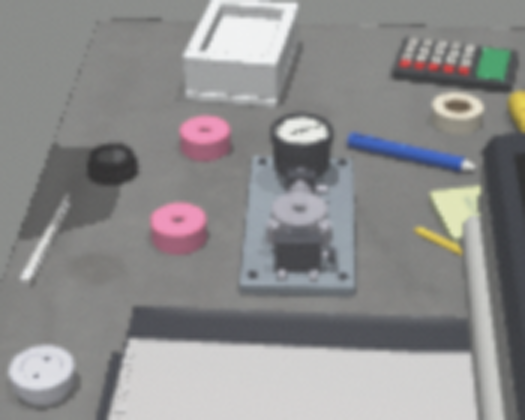

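The crop shows the steel disc in the comparator at crop (299,210), which is the master. The two pink discs at (205,135) and (178,225) are the decoys. The aluminium cap with two holes is at (43,372).

```bash
python3 -m crank '[[[8.5,58.2,-42.9,-2.9,-68],[8.5,58.2,-42.9,-2.9,-68],[8.5,58.2,-42.9,-2.9,-68],[8.5,58.2,-42.9,-2.9,-68],[8.5,58.2,-42.9,-2.9,-68],[8.5,58.2,-42.9,-2.9,-68],[8.5,58.2,-42.9,-2.9,-68],[8.5,58.2,-42.9,-2.9,-68],[8.5,58.2,-42.9,-2.9,-68],[8.5,58.2,-42.9,-2.9,-68]]]'; python3 -c "
from h import *
s=arm.observe();print(R.from_rotvec(s['tcp_rot']).as_matrix().round(3));print(goto([.604,.06,.26]))"
```

```text
time: 1.08
position: [0.4438, -0.1995, 0.2483]
tcp_rot: [2.212, 2.229, -0.0]
contact_force: [0.4, -0.2, 1.0]
grip_width: 0.997
gripper_force: 0.0
[[-0.008  1.     0.   ]
 [ 1.     0.008 -0.   ]
 [-0.     0.    -1.   ]]
[25.82311901 16.22145114 -1.17904569]
```

```bash
python3 -m crank '[[[8.5,25.8,16.2,-1.2,0],[8.5,25.8,16.2,-1.2,0],[8.5,25.8,16.2,-1.2,0],[8.5,25.8,16.2,-1.2,0],[8.5,25.8,16.2,-1.2,0],[8.5,25.8,16.2,-1.2,0],[8.5,25.8,16.2,-1.2,0],[8.5,25.8,16.2,-1.2,0],[8.5,25.8,16.2,-1.2,0],[8.5,25.8,16.2,-1.2,0]]]'; python3 -c "
from h import *
c=arm.camera('wrist');cv2.imwrite('pics/w1.png',c['image']);s=arm.observe();print(s['position'],s['tcp_rot'],proj(c,[[.604,.02,.05],[.604,.113,.071]]))"
```

```text
time: 1.92
position: [0.6049, 0.0574, 0.2595]
tcp_rot: [-2.218, -2.224, 0.001]
contact_force: [0.5, -0.1, 0.6]
grip_width: 0.998
gripper_force: 0.0
[0.60467833 0.05658069 0.25966167] [-2.21986561e+00 -2.22261583e+00  1.08960504e-03] [[319.05085549 240.40881411]
 [319.14762095 143.54725985]]
```

View pics/w1.png

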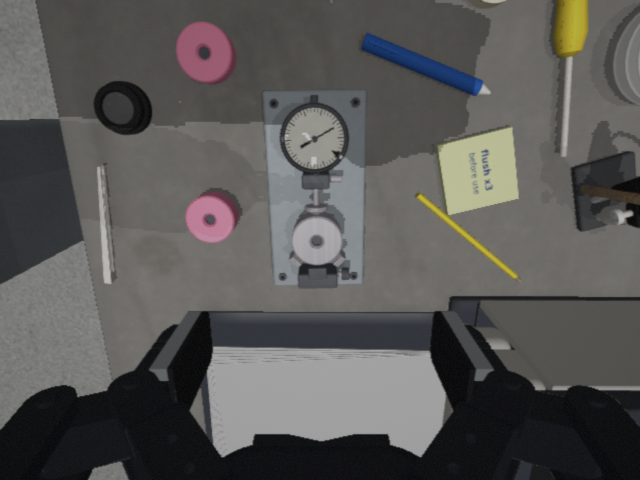

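The wrist view shows the dial at (314,139), with the pointer's thin end toward (333,127), its thick tail at (303,146), and a black wedge near (338,154). The master is at (317,240). I'll enlarge the dial and measure it.

```bash
cat > dial.py <<'E'
from h import *
def rect(c,ctr,z,half,px):   # top view at plane z: +x right, +y up
    q=np.array([[-1,1],[1,1],[1,-1],[-1,-1]])*half
    src=proj(c,np.c_[q+ctr,np.full(4,z)]).astype(np.float32); n=2*half*px
    return cv2.warpPerspective(c["image"],cv2.getPerspectiveTransform(src,np.float32([[0,0],[n,0],[n,n],[0,n]])),(int(n),int(n)),flags=2)
E
python3 - <<'E'
from dial import *
c=arm.camera("wrist")
im=rect(c,[.604,.113],.071,.04,7000); g=cv2.cvtColor(im,6)
m=(g<70).astype(np.uint8)
cn=max(cv2.findContours(m,0,2)[0],key=cv2.contourArea); print("bezel",cv2.minEnclosingCircle(cn), cv2.fitEllipse(cn))
w=rect(c,[.604,.02],.05,.04,7000)
cv2.imwrite("pics/c2.png",np.hstack([cv2.resize(im,(400,400)),cv2.resize(w,(400,400))]))
E
```

```text
bezel ((274.6827392578125, 246.8858184814453), 239.3684539794922) ((248.33920288085938, 250.87469482421875), (376.7171325683594, 403.26922607421875), 178.8946533203125)
```

View pics/c2.png

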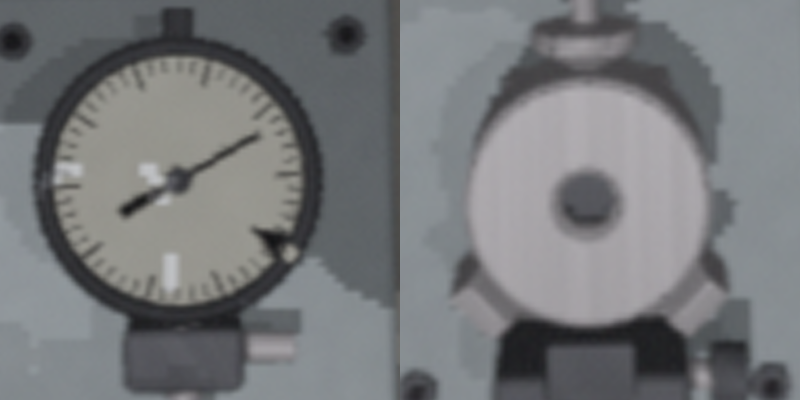

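The dial centre is at about (0.5996,0.1168). The pointer tip is at +29.8° and the zero mark at −31.4°, so the bezel needs about 61° counter-clockwise (tool roll −61). Next I move above the bezel.

```bash
python3 -c "
from h import *
print(arm.observe()['position'],goto([.5996,.1168,.10]))"
```

```text
[0.60458544 0.05606025 0.2598844 ] [ 6.07917914 -0.49071864 15.98670434]
```

```bash
python3 -m crank '[[[8.5,6.1,-0.5,8,-10],[8.5,6.1,-0.5,12,-10],[8.5,6.1,-0.5,16,-10],[8.5,6.1,-0.5,16,-10],[8.5,6.1,-0.5,16,-10],[8.5,6.1,-0.5,16,-10],[8.5,6.1,-0.5,16,-10],[8.5,6.1,-0.5,16,-10]]]'; python3 -c "
from h import *
c=arm.camera('wrist');cv2.imwrite('pics/w3.png',c['image']);c=arm.camera('wrist');print(arm.observe()['position'],goto([.5996,.1168,.046]))"
```

```text
time: 2.68
position: [0.6019, 0.1167, 0.1036]
tcp_rot: [2.017, 2.403, 0.004]
contact_force: [-0.4, -0.9, 0.2]
grip_width: 0.994
gripper_force: 0.0
[0.60183178 0.11690326 0.10320452] [ 0.03482003 -0.24694089  5.71937883]
```

```bash
python3 -m crank '[[[8.5,0,-0.2,2,0],[8.5,0,-0.2,4,0],[8.5,0,-0.2,5.4,0],[8.5,0,-0.2,5.6,0],[8.5,0,-0.2,5.6,0],[8.5,0,-0.2,5.6,0]]]'; python3 -c "
from h import *
c=arm.camera('wrist');cv2.imwrite('pics/w4.png',c['image']);print(arm.observe()['position'],goto([.5996,.1168,.046]))"
```

```text
time: 3.28
position: [0.599, 0.1172, 0.0458]
tcp_rot: [2.018, 2.406, 0.002]
contact_force: [-0.2, -0.4, 0.3]
grip_width: 1.0
gripper_force: 0.0
[0.59916908 0.11722775 0.04596493] [-0.04963409  0.03498431 -0.00338926]
```

View pics/w4.png

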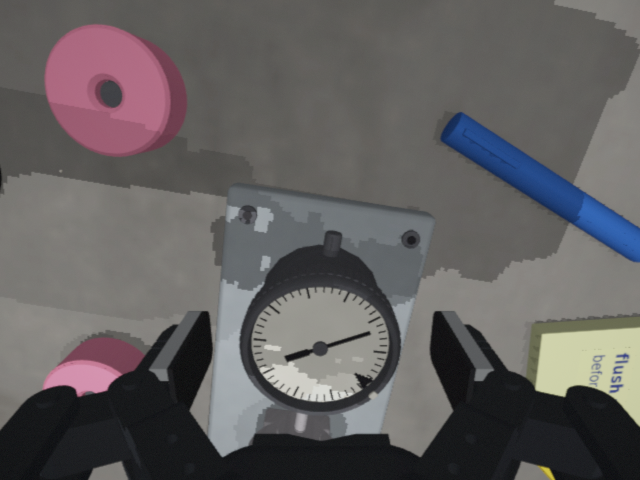

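The bezel is centred between the open fingers at (320,347), so I close on it.

```bash
python3 -m crank '[[[5,0,0,0,0],[5,0,0,0,0],[5,0,0,0,0],[5,0,0,0,0],[5,0,0,0,0],[5,0,0,0,0]]]'; python3 -m crank '[[[5,0,0,0,-6.5],[5,0,0,0,-13],[5,0,0,0,-19.5],[5,0,0,0,-26],[5,0,0,0,-32.5],[5,0,0,0,-39],[5,0,0,0,-45.5],[5,0,0,0,-52],[5,0,0,0,-58],[5,0,0,0,-61]]]';python3 -m crank '[[[5,0,0,0,0],[5,0,0,0,0]]]'; python3 -c "
from dial import *
c=arm.camera('wrist');im=rect(c,[.5996,.1168],.071,.04,5000);cv2.imwrite('pics/c5.png',im)"
```

```text
time: 3.83
position: [0.5986, 0.1173, 0.0455]
tcp_rot: [2.017, 2.406, 0.001]
contact_force: [-1.7, 0.3, 7.3]
grip_width: 0.658
gripper_force: 62.6
time: 4.67
position: [0.5979, 0.1168, 0.0454]
tcp_rot: [0.509, 3.1, -0.002]
contact_force: [-6.1, -4.0, 10.3]
grip_width: 0.658
gripper_force: 63.1
time: 4.83
position: [0.5979, 0.1168, 0.0455]
tcp_rot: [0.517, 3.098, -0.002]
contact_force: [-7.1, -4.0, 10.0]
grip_width: 0.658
gripper_force: 63.1
```

View pics/c5.png

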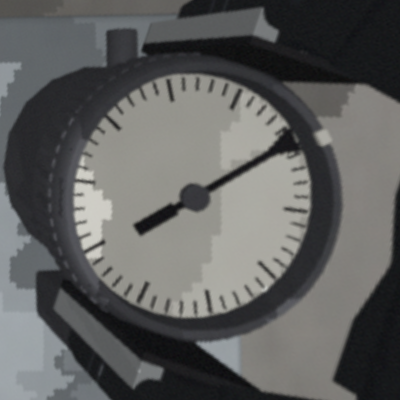

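The mark now sits at the pointer tip: wedge at (290,142) and pointer line through (268,153), within about 1–2°. I'll release the bezel and rise.

```bash
python3 -m crank '[[[8.5,0,0,0,0],[8.5,0,0,0,0],[8.5,0,0,0,0],[8.5,0,0,0,0],[8.5,0,0,-4,0],[8.5,0,0,-8,0],[8.5,0,0,-11,0],[8.5,0,0,-11,0],[8.5,0,0,-11,0]]]'
cat >> h.py <<'E'
def yaw():
    m=R.from_rotvec(arm.observe()["tcp_rot"]).as_matrix(); return np.degrees(np.arctan2(m[1,0],m[0,0]))
E
python3 -c "
from h import *
print(yaw(),goto([.6018,.0214,.16]))"
```

```text
time: 5.63
position: [0.5994, 0.1174, 0.1565]
tcp_rot: [0.516, 3.094, 0.001]
contact_force: [-0.3, -0.2, -0.1]
grip_width: 0.996
gripper_force: 0.0
161.04950478812648 [-3.34301715 -9.00099258 -0.3505818 ]
```

```bash
python3 -m crank '[[[8.5,-3.3,-9,-0.3,69.7],[8.5,-3.3,-9,-0.3,69.7],[8.5,-3.3,-9,-0.3,69.7],[8.5,-3.3,-9,-0.3,69.7],[8.5,-3.3,-9,-0.3,69.7],[8.5,-3.3,-9,-0.3,69.7],[8.5,-3.3,-9,-0.3,69.7],[8.5,-3.3,-9,-0.3,69.7],[8.5,-3.3,-9,-0.3,69.7],[8.5,-3.3,-9,-0.3,69.7]]]'; python3 -m crank '[[[8.5,0,0,0,0],[8.5,0,0,0,0]]]'; python3 -c "
from dial import *
c=arm.camera('wrist');im=rect(c,[.5996,.1168],.071,.04,5000);w=rect(c,[.602,.02],.05,.04,5000);cv2.imwrite('pics/c6.png',np.hstack([im,w]))
print(yaw(),arm.observe()['position'],goto([.6018,.0214,.020]))"
```

```text
time: 6.47
position: [0.599, 0.0217, 0.1551]
tcp_rot: [-2.201, -2.239, 0.002]
contact_force: [-0.1, 0.7, 0.0]
grip_width: 0.994
gripper_force: 0.0
time: 6.63
position: [0.5992, 0.0217, 0.1556]
tcp_rot: [-2.191, -2.25, 0.002]
contact_force: [0.3, 0.2, -1.0]
grip_width: 0.998
gripper_force: 0.0
91.5457809822907 [0.5993879  0.02165722 0.15590269] [-0.03523618  0.26075497 13.58988664]
```

View pics/c6.png

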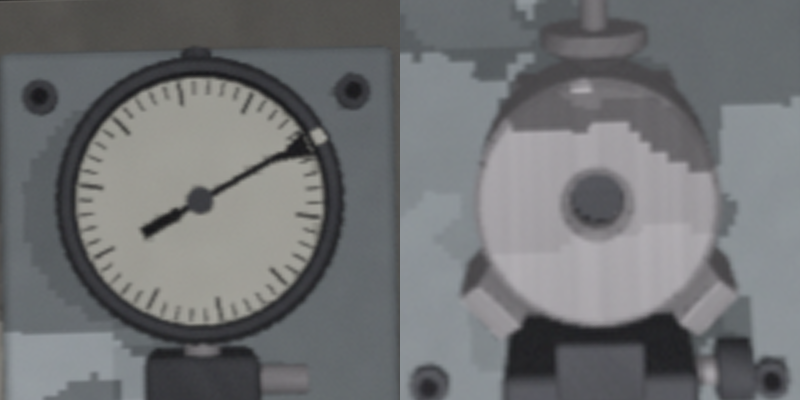

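The mark and pointer agree: the lug at (318,135) is at 28.8°, and the pointer at about 29–30°. The master is centred at (0.6015,0.0198). I'll descend on it.

```bash
python3 -m crank '[[[8.5,0,0.2,4,0],[8.5,0,0.2,8,0],[8.5,0,0.2,11,0],[8.5,0,0.2,13,0],[8.5,0,0.2,13.5,0],[8.5,0,0.2,13.5,0],[8.5,0,0.2,13.5,0]]]'; python3 -c "
from h import *
print(yaw(),arm.observe()['position'],goto([.6017,.0214,.020]))"
```

```text
time: 7.27
position: [0.6025, 0.0215, 0.0231]
tcp_rot: [2.193, 2.248, 0.001]
contact_force: [0.2, 0.1, 0.7]
grip_width: 0.999
gripper_force: 0.0
91.41409285371473 [0.60245601 0.02150552 0.02309814] [-0.00859563 -0.07614483  0.30974143]
```

```bash
python3 -m crank '[[[8.5,0,-0.1,0.2,0],[8.5,0,-0.1,0.2,0],[4,0,-0.1,0.2,0],[4,0,-0.1,0.2,0],[4,0,-0.1,0.2,0],[4,0,-0.1,0.2,0],[4,0,-0.1,0.2,0],[4,0,-0.1,0.2,0],[4,0,-0.1,0.2,0]]]'
```

```text
time: 8.02
position: [0.6008, 0.0216, 0.0208]
tcp_rot: [-2.195, -2.248, 0.0]
contact_force: [-4.7, 1.8, 7.5]
grip_width: 0.57
gripper_force: 61.4
```

The master is gripped at 48.7 mm opening, so I lift.

```bash
python3 -m crank '[[[4,0,0,-1,0],[4,0,0,-2.5,0],[4,0,0,-5,0],[4,0,0,-8,0],[4,0,0,-12,0],[4,0,0,-16,0],[4,0,0,-18,0],[4,0,0,-18,0]]]'; python3 -c "
from h import *
print(goto([.6,.27,.22]))"
```

```text
time: 8.68
position: [0.6033, 0.0212, 0.2068]
tcp_rot: [2.19, 2.242, 0.008]
contact_force: [1.4, -0.6, -1.5]
grip_width: 0.566
gripper_force: 62.8
[24.88241316  0.27344449 -1.36693326]
```

```bash
python3 -m crank '[[[4,25,0.3,-1.4,-65],[4,25,0.3,-1.4,-65],[4,25,0.3,-1.4,-65],[4,25,0.3,-1.4,-65],[4,25,0.3,-1.4,-65],[4,25,0.3,-1.4,-65],[4,25,0.3,-1.4,-65],[4,25,0.3,-1.4,-65],[4,25,0.3,-1.4,-65],[4,25,0.3,-1.4,-65]]]'; python3 -m crank '[[[4,0,0,0,-6],[4,0,0,0,-12],[4,0,0,0,-18],[4,0,0,0,-24],[4,0,0,0,-24]]]'; python3 -c "
from dial import *
c=arm.camera('wrist');cv2.imwrite('pics/w7.png',c['image'])
im=rect(c,[.531,.338],.056,.1,2500);cv2.imwrite('pics/tray.png',im)
g=cv2.cvtColor(c['image'],6)
m=(g>150).astype(np.uint8)
for k in sorted(cv2.findContours(m,1,2)[0],key=cv2.contourArea)[-4:]:
    b=cv2.boxPoints(cv2.minAreaRect(k)); print(cv2.contourArea(k),b.round(0).tolist(),[ray(c,*p,.056)[:2].round(4).tolist() for p in b])
print(yaw(),arm.observe()['position'])"
```

```text
time: 9.52
position: [0.5973, 0.2719, 0.2126]
tcp_rot: [-0.633, -3.075, 0.002]
contact_force: [0.9, 0.2, -2.3]
grip_width: 0.567
gripper_force: 63.0
time: 9.93
position: [0.5977, 0.2712, 0.2131]
tcp_rot: [0.011, -3.14, 0.001]
contact_force: [0.1, 0.0, -4.2]
grip_width: 0.565
gripper_force: 63.0
2574.5 [[93.0, 336.0], [167.0, 319.0], [178.0, 368.0], [104.0, 385.0]] [[0.7106, 0.0673], [0.6929, 0.1364], [0.744, 0.1406], [0.7634, 0.0683]]
2672.5 [[79.0, 217.0], [118.0, 178.0], [165.0, 225.0], [126.0, 264.0]] [[0.5997, 0.0757], [0.5679, 0.1122], [0.6063, 0.1448], [0.6408, 0.1079]]
2703.0 [[191.0, 56.0], [247.0, 56.0], [247.0, 117.0], [191.0, 117.0]] [[0.4808, 0.1782], [0.4805, 0.2181], [0.5219, 0.216], [0.5222, 0.1742]]
7048.0 [[372.0, 160.0], [383.0, 71.0], [498.0, 86.0], [487.0, 175.0]] [[0.553, 0.3106], [0.4897, 0.3157], [0.4989, 0.4001], [0.5636, 0.4012]]
-179.9392140897358 [0.59774627 0.27127299 0.21327153]
```

View pics/w7.png

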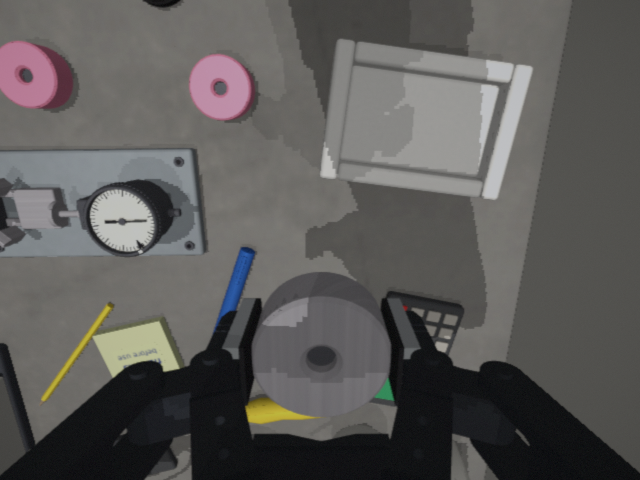

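The tray is at upper right, with outer rim corners at about (338,39), (532,67), (493,198) and (322,177). It is slightly rotated, and the master is held between the fingers at (320,345). Next I compute the recess centre and yaw.

```bash
python3 -c "
from h import *
c=arm.camera('wrist')
P=np.array([ray(c,u,v,.056)[:2] for u,v in[(338,39),(532,67),(493,198),(322,177)]]);print(P.round(4),P.mean(0).round(4))
e=P-np.roll(P,-1,0);print(np.linalg.norm(e,axis=1).round(4),np.degrees(np.arctan2(e[:,1],e[:,0])))
t=[*P.mean(0),.2];print(yaw(),goto(t), arm.observe()['position'])"
```

```text
[[0.4692 0.2835]
 [0.487  0.4231]
 [0.5827 0.4087]
 [0.5663 0.2725]] [0.5263 0.3469]
[0.1407 0.0968 0.1371 0.0977] [-97.26372759 171.45142454  83.12721746  -6.4404992 ]
179.99406311221003 [7.14539738 7.56326235 1.34197873] [0.59777099 0.27129817 0.21337914]
```

```bash
python3 -m crank '[[[4,7.1,7.6,1.3,7.3],[4,7.1,7.6,1.3,7.3],[4,7.1,7.6,1.3,7.3],[4,7.1,7.6,5,7.3],[4,7.1,7.6,9,7.3],[4,7.1,7.6,11,7.3],[4,7.1,7.6,11,7.3],[4,7.1,7.6,11,7.3],[4,7.1,7.6,11,7.3]]]'; python3 -c "
from h import *
print(yaw(),arm.observe()['position'],goto([.5263,.3469,.0365]))
for n in ['wrist']: c=arm.camera(n);cv2.imwrite('pics/w8.png',c['image'])"
```

```text
time: 10.78
position: [0.5276, 0.3474, 0.1061]
tcp_rot: [0.194, 3.133, 0.002]
contact_force: [-0.1, 0.1, -3.1]
grip_width: 0.569
gripper_force: 63.3
172.91438507787873 [0.52758021 0.34737457 0.10606496] [ 0.13607217 -0.07055672  6.95614707]
```

View pics/w8.png

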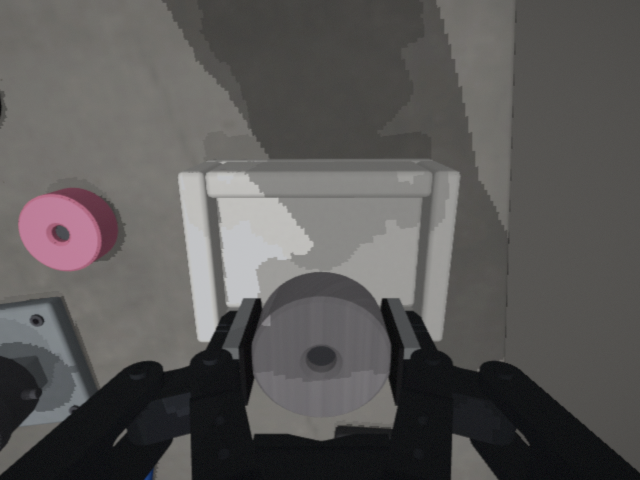

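The tray recess lies squarely under the held master, rim columns 180–460, with the master at (320,345) centred between them. That was my tenth picture, so from here I work by numbers. Lowering.

```bash
python3 -m crank '[[[4,0.1,0,3,0],[4,0.1,0,5,0],[4,0.1,0,6.2,0],[4,0.1,0,6.8,0],[4,0.1,0,6.8,0],[4,0.1,0,6.8,0]]]'; python3 -c "
from h import *
print(goto([.5263,.3469,.0365]))"
```

```text
time: 11.33
position: [0.5268, 0.3477, 0.038]
tcp_rot: [0.191, 3.133, 0.002]
contact_force: [0.8, -0.6, -3.0]
grip_width: 0.571
gripper_force: 63.2
[ 0.04334586 -0.08517327  0.14799412]
```

```bash
python3 -m crank '[[[4,0,0,0.2,0],[4,0,0,0.25,0],[4,0,0,0.25,0]]]'; python3 -m crank '[[[5.5,0,0,0,0],[6.2,0,0,0,0],[6.5,0,0,0,0],[6.5,0,0,0,0],[6.5,0,0,0,0]]]'
```

```text
time: 11.58
position: [0.527, 0.3478, 0.0374]
tcp_rot: [0.191, 3.132, 0.002]
contact_force: [-7.4, -2.4, 17.8]
grip_width: 0.569
gripper_force: 74.3
time: 12.0
position: [0.5259, 0.3474, 0.0338]
tcp_rot: [0.191, 3.135, 0.0]
contact_force: [0.2, -0.0, 3.1]
grip_width: 0.76
gripper_force: 1.3
```

The master touched the floor and is released. I rise and fix its position from its hole, numerically.

```bash
python3 -m crank '[[[6.5,0,0,-2,0],[6.5,0,0,-6,0],[8.5,0,0,-10,0],[8.5,-3,0,-14,0],[8.5,-6,0,-18,0],[8.5,-8,0,-20,0],[8.5,-8,0,-20,0],[8.5,-8,0,-20,0]]]'; python3 -c "
from dial import *
c=arm.camera('wrist');p=proj(c,[[.5263,.3469,.064]])[0];print(p)
g=cv2.cvtColor(c['image'],6)
u,v=p.astype(int);w=g[v-45:v+45,u-45:u+45];cv2.imwrite('pics/m9.png',w)
print('\n'.join(''.join('%4d'%x for x in r[::4]) for r in w[::4]))
print(yaw(),arm.observe()['position'])"
```

```text
time: 12.67
position: [0.6074, 0.3373, 0.2353]
tcp_rot: [0.193, 3.132, 0.002]
contact_force: [0.0, 0.2, -0.9]
grip_width: 0.996
gripper_force: 0.0
[319.35877332 108.38540259]
 131 130 129 129 130 130 129 129 129 130 129 129 129 131 130 130 130 131 130 130 130 130 130
 134 134 135 134 136 134 136 135 134 135 135 134 135 135 136 135 135 135 135 135 135 135 134
 134 134 135 134 135 134 134 135 134 133 135 134 135 135 135 134 134 135 135 134 134 134 135
 135 134 135 134 133 135 134 134 135 135 135 134 134 135 134 134 134 135 134 135 135 134 134
 134 135 133 133 134 135 135 135 134 134 134 129 129 132 135 135 134 134 134 135 134 135 134
 134 134 134 134 135 135 135 135 128  94  97 104 102 101  97 103 133 135 135 136 134 135 135
 134 135 135 134 135 135 134 101 100  98  99 104 101 100 102 106 101 123 136 134 134 134 135
 135 134 134 134 134 135 103 100 100 100 100 104 102 100 102 105 104 104 123 133 135 135 134
 161 136 135 135 135 125  98 100  99  98  98 103 103 101 102 104 104 105  95 135 135 135 137
 164 134 134 136 135  93  98 100  99  99  99 104 101 101 101 104 103 104 101 107 135 135
[... 567 characters left out ...]
 190 190 190 164  90  96  98  97  96  97 101  97  99  99 101 101 102  99  99 135 136 137
 191 192 190 191 192 125  96  98  97  97  97 100  96  98  99 101 101 101  93 134 135 135 135
 191 191 191 191 191 189  92  97  96  98  96 100  95  97  98 100 100  99 122 136 137 136 136
 191 191 190 191 190 190 153  91  95  96  95  99  94  98  97  99  98 118 136 136 136 134 136
 192 193 194 194 193 192 188 143 127  82  94 101  96  96  93  91 152 155 154 141 153 155 155
 193 193 194 194 194 194 193 172 144 135 134 123 134 151 155 151 153 154 155 153 152 155 155
 148 147 148 147 147 147 146 147 112 110 109 111 111 109 111 110 109 109 110 109 110 110 108
173.00185391588005 [0.60553113 0.33744876 0.23310857]
```

The master lies flat in the recess. Its round top is complete and its hole is about 5 px from the predicted centre. Next is the cap.

```bash
python3 -c "
from h import *
print(goto([.42,-.172,.2]))
c=arm.camera('scene')
for u,v in[(275,290),(270,330),(272,350)]: print([ray(c,u,v,z)[:2].round(3).tolist() for z in(0,.05)])"
```

```text
[ 12.20826368 -52.82611942   3.30447673]
[[0.451, -0.135], [0.464, -0.19]]
[[0.462, -0.265], [0.474, -0.311]]
[[0.475, -0.32], [0.486, -0.362]]
```

```bash
python3 -m crank '[[[8.5,12.2,-52.8,2,-7],[8.5,12.2,-52.8,2,-7],[8.5,12.2,-52.8,2,-7],[8.5,12.2,-52.8,2,-7],[8.5,12.2,-52.8,2,-7],[8.5,12.2,-52.8,2,-7],[8.5,12.2,-52.8,2,-7],[8.5,12.2,-52.8,2,-7],[8.5,12.2,-52.8,2,-7],[8.5,12.2,-52.8,2,-7]]]'; python3 -c "
from h import *
print(yaw(),goto([.42,-.172,.2]))"
```

```text
time: 13.6
position: [0.4601, -0.0539, 0.2156]
tcp_rot: [0.003, -3.139, -0.002]
contact_force: [-0.2, -1.2, 0.3]
grip_width: 0.998
gripper_force: 0.0
-179.8747051162616 [  4.03408616 -11.7986601    1.56111396]
```

```bash
python3 -m crank '[[[8.5,4,-11.8,1.6,0],[8.5,4,-11.8,1.6,0],[8.5,4,-11.8,1.6,0],[8.5,4,-11.8,1.6,0],[8.5,4,-11.8,1.6,0],[8.5,4,-11.8,1.6,0]]]'
cat > cap.py <<'E'
from dial import *
c=arm.camera('wrist'); ctr=np.array([.408,-.172])
for it in range(2):
    im=rect(c,ctr,.024,.04,5000); g=cv2.cvtColor(im,6)
    m=(g>np.median(g[150:250,150:250])*.82).astype(np.uint8) if it else (g>125).astype(np.uint8)
    k=max(cv2.findContours(m,0,2)[0],key=cv2.contourArea); (x,y),r=cv2.minEnclosingCircle(k)
    print((x,y),r,cv2.contourArea(k)/np.pi/r/r, np.median(g[150:250,150:250]), g[10:60,10:60].mean())
    ctr=ctr+[(x-200)/5000,(200-y)/5000]; print(ctr)
cv2.imwrite('pics/cap.png',im)
print('\n'.join(''.join('%4d'%x for x in r[::14]) for r in g[::14]))
print(yaw(),arm.observe()['position'],goto([*ctr,.06]))
E
python3 cap.py
```

```text
time: 14.1
position: [0.422, -0.1706, 0.2005]
tcp_rot: [0.001, -3.14, -0.003]
contact_force: [0.3, 0.1, 0.1]
grip_width: 0.999
gripper_force: 0.0
(201.95852661132812, 192.21604919433594) 126.41197967529297 0.9799190776988903 185.0 109.512
[ 0.40839171 -0.17044321]
(199.2587432861328, 199.8275146484375) 123.11117553710938 0.9783028121227155 185.0 109.5324
[ 0.40824345 -0.17040871]
 107 108 107 107 109 109 108 110 109 106 103 105 107 108 109 111 111 110 111 113 113 103  79  79  76  75  76  78  79
 107 108 109 108 110 110 109 108 108 108 105 103 106 108 110 109 111 112 110 112 112 111  78  79  78  76  78  79  79
 108 111 112 108 109 110 109 108 108 108 106 105 106 107 107 109 111 111 110 111 111 111 109  76  77  78  78  78  77
 108 110 110 109 109 110 112 109 108 107 106 106 106 107 108 109 110 110 110 111 111 110 108  87  77  77  77  76  74
 108 109 109 111 110 110 111 108 108 108 107 105 107 108 109 111 110 110 110 111 111 111 109 109  86  77  76  75  73
 108 108 108 107 109 109 109 108 108 108 106  78  80  82  94 101  97 101 108 110 110 110 108 108 107  86  75  74  75
 108 107 107 10
[... 2070 characters left out ...]
 108  89  75  74  74
 107 107 109 108 108 109 111 110 110 109 110 111 109 110 108 110 112 110 112 113 112 111 109 109 109 108  93  90  88
 108 109 109 107 107 108 109 111 109 109 109 109 110 110 108 108 108 111 111 112 112 112 111 109 109 109 108 108 107
 108 108 107 107 108 109 110 111 109 109 110 109 110 110 109 107 107 111 111 113 113 112 111 111 111 111 107 108 106
 100 101 106 108 108 109 110 109 109 111 110 110 110 110 109 107 108 110 111 112 112 111 112 111 113 111 109 106 106
  97  97 106 109 107 109 112 110 110 111 113 112 110 111 109 111 111 111 111 110 111 110 113 114 113 110 107 106 104
-179.8888058945779 [ 0.42245675 -0.17022794  0.20100758] [ 1.40520766 -0.03389798 14.10234503]
```

The cap is confirmed: a bright 50 mm disc with a dish and two holes, centred at (0.4083,−0.1704).

```bash
python3 -m crank '[[[8.5,1.4,0,4,0],[8.5,1.4,0,8,0],[8.5,1.4,0,12,0],[8.5,1.4,0,14,0],[8.5,1.4,0,16,0],[8.5,1.4,0,17,0],[8.5,1.4,0,17,0],[8.5,1.4,0,17,0]]]'; python3 -c "
from h import *
print(yaw(),arm.observe()['position'],goto([.4083,-.1704,.002]))"
```

```text
time: 14.82
position: [0.4092, -0.1709, 0.0324]
tcp_rot: [0.004, -3.141, -0.0]
contact_force: [0.3, -0.6, -0.2]
grip_width: 0.995
gripper_force: 0.0
-179.85259680409047 [ 0.4091639  -0.17091669  0.03244969] [0.08569991 0.05133408 3.04499422]
```

```bash
python3 -m crank '[[[8.5,0.1,0,1.5,0],[8.5,0.1,0,2.5,0],[8.5,0.1,0,2.9,0],[8.5,0.1,0,2.9,0],[8.5,0.1,0,2.9,0]]]';python3 -m crank '[[[4,0,0,0,0],[4,0,0,0,0],[4,0,0,0,0],[4,0,0,0,0],[4,0,0,0,0],[4,0,0,0,0],[4,0,0,0,0]]]'
```

```text
time: 15.23
position: [0.4081, -0.1719, 0.0037]
tcp_rot: [-0.001, 3.141, -0.0]
contact_force: [0.6, -1.0, 0.2]
grip_width: 0.996
gripper_force: 0.0
time: 15.82
position: [0.4084, -0.1723, 0.0041]
tcp_rot: [-0.001, 3.141, -0.001]
contact_force: [-2.2, 0.5, 6.9]
grip_width: 0.564
gripper_force: 61.6
```

```bash
python3 -m crank '[[[4,0,0,-2,0],[4,0,0,-6,0],[4,0,0,-10,0],[4,0,0,-14,0],[4,0,0,-18,0],[4,0,0,-18,0],[4,0,0,-18,0]]]'; python3 -c "
from h import *
print(yaw(),arm.observe()['position'],goto([.6015,.0218,.18]))"
```

```text
time: 16.4
position: [0.4091, -0.1728, 0.1857]
tcp_rot: [-0.001, 3.138, -0.005]
contact_force: [0.2, -0.7, -1.9]
grip_width: 0.567
gripper_force: 62.1
-179.954137831362 [ 0.40906857 -0.17281656  0.18574508] [-19.25649926  19.44814948   0.58428203]
```

```bash
python3 -m crank '[[[4,-19.3,19.4,0.6,69],[4,-19.3,19.4,0.6,69],[4,-19.3,19.4,0.6,69],[4,-19.3,19.4,0.6,69],[4,-19.3,19.4,0.6,69],[4,-19.3,19.4,0.6,69],[4,-19.3,19.4,0.6,69],[4,-19.3,19.4,0.6,69],[4,-19.3,19.4,0.6,69],[4,-19.3,19.4,0.6,69]]]';python3 -m crank '[[[4,0,0,0,7],[4,0,0,0,14],[4,0,0,0,20],[4,0,0,0,20],[4,0,0,0,20]]]'; python3 -c "
from dial import *
c=arm.camera('wrist');cv2.imwrite('pics/w10.png',c['image'])
im=rect(c,[.5996,.1168],.071,.04,5000);cv2.imwrite('pics/d10.png',im)
print(yaw(),arm.observe()['position'],goto([.6015,.0218,.06]),proj(c,[[.5996,.1168,.071]]))
# held cap's top seen at z=TCP+.02
p=arm.observe()['position'];g=cv2.cvtColor(rect(c,p[:2],p[2]+.02,.04,5000),6)
m=(g>150).astype(np.uint8)
for k in sorted(cv2.findContours(m,0,2)[0],key=cv2.contourArea)[-2:]:
  (x,y),r=cv2.minEnclosingCircle(k);print(x,y,r,cv2.contourArea(k)/3.14/r/r,cv2.fitEllipse(k))"
```

```text
time: 17.23
position: [0.6001, 0.0237, 0.1744]
tcp_rot: [-1.724, -2.622, 0.003]
contact_force: [0.7, -0.4, -1.0]
grip_width: 0.568
gripper_force: 62.2
time: 17.65
position: [0.6, 0.0224, 0.1756]
tcp_rot: [-2.146, -2.292, 0.002]
contact_force: [-0.5, -0.8, -1.0]
grip_width: 0.562
gripper_force: 62.2
93.78656650584247 [0.60013543 0.02239376 0.1759361 ] [-0.07276456  0.15215948 11.59333849] [[329.47049521  88.64137029]]
172.5 250.0 27.354257583618164 0.21344767321301045 ((171.5398406982422, 249.9495849609375), (13.973701477050781, 56.346771240234375), 116.81253051757812)
216.5 341.53570556640625 152.72337341308594 0.484306751829372 ((213.72735595703125, 346.051513671875), (191.503173828125, 321.5152587890625), 95.22833251953125)
```

```bash
python3 -m crank '[[[4,0,0.1,4,2.6],[4,0,0.1,8,2.6],[4,0,0.1,11,2.6],[4,0,0.1,11.6,2.6],[4,0,0.1,11.6,2.6],[4,0,0.1,11.6,2.6]]]'; python3 -c "
from dial import *
c=arm.camera('wrist');cv2.imwrite('pics/w11.png',c['image'])
print(yaw(),arm.observe()['position'],goto([.6015,.0218,.031]))"
```

```text
time: 18.2
position: [0.6023, 0.0223, 0.0625]
tcp_rot: [2.2, 2.241, 0.001]
contact_force: [0.4, -0.3, -0.5]
grip_width: 0.563
gripper_force: 62.3
91.030585557219 [0.60315546 0.02211657 0.06360518] [-0.02644184 -0.17591523  3.26002175]
```

```bash
python3 -m crank '[[[4,0,-0.15,0,0],[4,0,-0.15,0.6,0],[4,0,-0.15,1.2,0],[4,0,-0.15,1.8,0],[4,0,-0.15,2.2,0],[4,0,-0.15,2.6,0],[4,0,-0.15,2.8,0],[4,0,-0.15,2.9,0],[4,0,-0.15,2.9,0]]]'; python3 -c "
from h import *
print(yaw(),arm.observe()['position'],goto([.6015,.0218,.031]))"
```

```text
time: 19.0
position: [0.5999, 0.0223, 0.0316]
tcp_rot: [-2.202, -2.24, 0.001]
contact_force: [-0.1, -2.3, -1.1]
grip_width: 0.566
gripper_force: 62.4
90.96860847724328 [0.59986638 0.02227856 0.03161263] [-0.05060217  0.16258414  0.06112538]
```

The spindle pushes with 2.3 N in −y, as expected, and there is no vertical contact yet. I lower a little further.

```bash
python3 -m crank '[[[4,0,0.1,0.1,0],[4,0,0.1,0.15,0],[4,0,0.1,0.2,0],[4,0,0.1,0.2,0]]]'; python3 -c "
from h import *
print(yaw(),arm.observe()['position'])"
```

```text
time: 19.33
position: [0.6015, 0.0224, 0.0302]
tcp_rot: [2.202, 2.24, 0.0]
contact_force: [1.2, -1.9, -0.4]
grip_width: 0.563
gripper_force: 62.4
90.97812929675844 [0.6014578  0.02235544 0.03024379]
```

```bash
python3 -m crank '[[[4,0,0,0.1,0],[4,0,0,0.15,0],[4,0,0,0.15,0]]]'
```

```text
time: 19.58
position: [0.6018, 0.0223, 0.0301]
tcp_rot: [2.201, 2.239, 0.001]
contact_force: [-4.0, -1.8, 9.5]
grip_width: 0.56
gripper_force: 63.3
```

Platen contact (9.5 N up). I open and rise.

```bash
python3 -m crank '[[[5.5,0,0,0,0],[6,0,0,0,0],[6.5,0,0,0,0],[8.5,0,0,0,0],[8.5,0,0,0,0],[8.5,0,0,0,0],[8.5,0,0,-3,0],[8.5,0,0,-6,0],[8.5,0,0,-10,0],[8.5,0,0,-13,0]]]';python3 -m crank '[[[8.5,0,0,0,0],[8.5,0,0,0,0],[8.5,0,0,0,0]]]'
cat > chk.py <<'E'
from dial import *
c=arm.camera('wrist');C=np.array([.5996,.1168])
im=rect(c,C,.071,.04,5000);g=cv2.cvtColor(im,6).astype(float);cv2.imwrite('pics/d12.png',im)
# circle centre of white dial
m=(g>110).astype(np.uint8);m[:, :]*=cv2.circle(np.zeros_like(m),(200,200),135,1,-1)
k=max(cv2.findContours(m,0,2)[0],key=cv2.contourArea);(x0,y0),r0=cv2.minEnclosingCircle(k);print('dial',x0,y0,r0)
a=np.radians(np.arange(360))
def ring(r1,r2): return np.mean([g[np.round(200-r*np.sin(a)).astype(int),np.round(200+r*np.cos(a)).astype(int)] for r in range(r1,r2)],0)
for n,(r1,r2) in dict(tail=(45,65),point=(50,85),mark=(98,118),tip=(86,96),lug=(132,140)).items():
    v=ring(r1,r2); o=np.argsort(v)[:14] if n!='lug' else np.argsort(v)[-10:]
    print(n,sorted(o.tolist()),v[o].round(0).min(),np.median(v))
w=cv2.cvtColor(rect(c,[.6015,.0198],.05,.04,5000),6);cv2.imwrite('pics/cap12.png',w)
mm=(w>120).astype(np.uint8);k=max(cv2.findContours(mm,0,2)[0],key=cv2.contourArea);print('cap',cv2.minEnclosingCircle(k),cv2.contourArea(k))
print('\n'.join(''.join('%4d'%x for x in r[::14]) for r in w[::14]))
E
python3 chk.py
```

```text
time: 20.42
position: [0.6014, 0.0224, 0.1613]
tcp_rot: [2.202, 2.24, 0.001]
contact_force: [-0.0, -0.4, 0.6]
grip_width: 0.996
gripper_force: 0.0
time: 20.67
position: [0.601, 0.0224, 0.1579]
tcp_rot: [-2.202, -2.24, 0.001]
contact_force: [-0.8, -0.3, -1.0]
grip_width: 1.0
gripper_force: 0.0
dial 199.72637939453125 201.0740966796875 123.68467712402344
tail [14, 15, 16, 17, 192, 193, 194, 195, 196, 197, 198, 199, 200, 201] 27.0 154.75
point [13, 14, 15, 16, 17, 18, 193, 194, 195, 196, 197, 198, 199, 200] 40.0 154.37142857142857
mark [24, 25, 26, 27, 28, 29, 30, 31, 32, 137, 173, 209, 316, 352] 28.0 147.425
tip [12, 13, 14, 15, 16, 17, 18, 25, 26, 27, 28, 29, 30, 31] 63.0 154.2
lug [24, 25, 26, 27, 28, 29, 30, 31, 32, 33] 60.0 54.625
cap ((199.5, 199.5), 282.1357116699219) 97290.0
 131 106 106 106 106 106 105 105 105  93 127  90  91  88 115  91 104 104 102 104 104 103 103 103 102 102 104 104 104
 137 105 105 105 107 106 105 105 107  91  90  90  89  87 115  86  97 100 103 104 103 104 103 103 103 104 104 104 101
 137  90 103 106 106 104 105 104 106 104  91  74  72  74  83  73  73  80  9
[... 2383 characters left out ...]
142 143 142 142 143 143 128 146 149  61  33  41  99 153 170 163 136  69  32  34  67 144 136  88 100 102 144 145 144
 144 144 143 143 143 142 132 129  89  34  34  35  33  34  33  35  37  36  36  35  35  67  89  68  65  74 144 144 145
 144 145 144 140 142 143 131 132  61  32  33  32  90  88  86  86  90  90  34  33  36  45 123  56  57  55 145 144 144
 144 143 103 120 142 144 132 135  44  35  36  34  89  87  87  85  88  88  37  35  36  35 117  71  75  71  72  79 127
 143 116  70  84 141 143 143 144  58  61  64  60  87  87  85  85  84  86  70  71  73  70 125  94  83  84  70  35  92
 140 112  46  77 143 143 143 142  83  89  89  88  84  86  84  84  82  83  88  90  89  84 144  76  75  76  98  80 130
```

The pointer reads about 16° and the mark about 28°, so the cap shows roughly 1.7 divisions clockwise, as expected. The bezel has not moved, the cap's contour sits where the master's was, and platen contact came at exactly the predicted height. Handing in.

```bash
python3 -c "
from rig import arm
print(arm.finish_job())"
```

```text
the job is handed in; nothing more can be done
None
```

I zeroed the bezel to within about 1.5° of the pointer (one division is 7.2°), laid the master flat in the tray and seated the cap, which reads about 1.7 divisions clockwise; the job is handed in at about 21 s.

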